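Stand the long steel leg on its foot plate

ROBOT

A 6-joint arm with a two-finger parallel gripper is mounted at the origin on the work surface. World frame = base frame: x ahead of the robot, y to its left, z up, the work surface at z = 0. Lengths are in m, angles in rad, forces in N, time in s.
With the tool pointing down it reaches from about 0.375 to 0.9 m from the base axis. Payload 3.1 kg.
Tool frame: the origin (TCP) lies at the very end of the fingers, on their centre line; the grasp point (between the pads) lies 19 mm behind it; z points along the fingers, y is the line along which they close (so a half turn about z gives the same grasp; the last joint's range is limited). The gripper opens to 85 mm and grips with 20 to 120 N. Pads are 22 mm wide; open, the fingers measure 114 mm over their backs; the gripper's body (76 mm by 85 mm) begins 54 mm behind the grasp point. The pads swing forward as they close: fully open they stand 13 mm farther back than shut.
Start: joints at [1.123, 0.527, 1.433, -0, 1.181, -0.178], TCP at [0.167, 0.602, 0.231] pointing down, gripper open.
Joint ranges: [-3.08, 3.08], [-0.75, 2.2], [0.22, 2.44], [-1.43, 4.57], [0, 2.65], [-2.85, 2.85]. Speed limits (rad/s): [2.79, 2.79, 3.14, 3.14, 3.14, 3.14].

INTERFACE

Orientations are given as a unit quaternion [x, y, z, w].
In Python, from station import manip gives the robot as it stands.
- The arm moves only by the shell command python3 -m handwheel 'ROWS' [FORCE]. ROWS is JSON, a list of rows, each a list of 7 numbers: the shift along the world's x, y, z in mm, then the turn, a rotation vector about the world's x, y, z in degrees, then the opening, from 0 (shut) to 1 (fully open). A call has exactly 10 rows; each row shifts and turns the commanded pose from where the row before left it; what a row does not reach is not made up. A row lasts 1/8 s, in which the tool goes at most 62.5 mm and 10.7 degrees, less where a joint would pass 70% of its speed; a pose out of reach is approached as far as the arm can. A call is refused whole if a number of a shift passes 62.5 or a number of a turn 10.7, either way. A call with a gripper value outside its range is refused whole. The fingers move at their own pace and stop on an object; FORCE is the grip in N (left out, the last holds). Time passes only in rows, so rows that do not move let the fingers close, or fill a call up. It gives the time, the measured TCP pose, the force, the opening and the grip force at its end, in the units of the state.
- manip.sense(): the state, without advancing time (a new reading comes with each control period).
- manip.snapshot(name): name is "scene" or "top" or "wrist"; returns the picture (400x640x3 uint8, red, green, blue); there is no depth.
- manip.get_calibration(name): a dict with "K" (3x3 intrinsics, pixels), "rvec" (rotation vector, rad) and "tvec" (3), from world to camera coordinates, as OpenCV has them. Camera axes: x right, y down, z forward; pixel columns grow to the right and rows downward; lengths in m; the calibration is good to about 2 mm. A picture is of the moment at which its call begins: read the wrist's pose just before it. get_calibration takes no time and is no camera call; for the wrist camera it gives the pose at the moment of the call.
- manip.sign_off(): hands the job in; it is judged then, once.
The state is a dict: "t": time; "q": joint angles; "qd": joint speeds; "tau": joint torques, N m; "tcp_pos": TCP position; "tool_rot": TCP orientation; "force": force on the tool from outside, world axes, zero at the start; "ft_torque": the same for the moment, N m; "finger_gap": opening from 0.0 (shut) to 1.0 (fully open); "gripper_force": force on a finger pad.
Only numpy, scipy, OpenCV 4.12 (cv2) and the standard library are available. Lean on these libraries where they do the work, as an engineer would, in place of code of your own. Each camera call takes 0.05 s, during which the arm holds its last target. There are 200 camera calls.

TASK

Two steel furniture legs lie on the workbench. Stand the longer one upright on its foot plate where it lies, ready for painting: lift its free end and let the foot pivot on the bench, without picking the whole leg up off the bench. Leave the shorter leg and the screw jar where they are.

Things in the scene. Friction and masses are not known exactly. Their poses are not given: they have to be found in the camera images.
- long_leg_center (a point): Longer leg, 200 mm overall, 0.55-0.8 kg: 25 mm round steel tube welded centrally on a 70 x 70 x 12 mm square foot plate (the heavy end). Point: on the tube's axis, half-way along. z axis: along the tube, foot plate to free end. Starts lying at any heading on one side edge of the plate and the free end's rim, z drooping 7 deg below level, x down; point 24 mm up, axis 15 mm up near the free end.
- long_leg_foot (a point): Centre of the underside of the longer leg's foot plate, 100 mm from its middle, same axes; 36 mm above the bench as the leg lies, 0 when it stands. Raised, the leg pivots on the plate's lower edge, 35 mm from this point. Lightly held by the tube (about 12 N) near its free end, the leg swivels between the fingers. Tipped to within about 25 deg of upright it rights itself.
- short_leg_center (a point): The shorter leg, 120 mm overall, otherwise made the same (25 mm tube, 70 x 70 x 12 mm foot plate, about 0.6 kg), also lying, to be left alone. This point is on its axis, half-way along; z axis from foot plate to free end.
- jar_center (a point): Closed glass jar with a metal lid, 62 mm in diameter and 75 mm high, standing on the bench beyond the legs, to be left alone. This point is at its middle, 37 mm above the bench.
Things that resemble listed ones, but are neither listed nor needed, are in the scene too. What is shaped like the part that bears long_leg_center but pink is not meant.

How it is judged:
By the outcome, as a careful person would: the job done as asked, in the order asked, and still so for the second after the job is handed in, with the robot touching nothing.
It also fails if it takes over 40 s, if anything falls off the work surface, if the arm or the gripper's body presses on something with over 40 N, if the wrist force passes 120 N, or if a joint passes its speed limit or range.

## Working session

There is one attempt and no reset: what is moved stays moved. The work goes in short steps, Python scripts to look and compute and a shell command to move; the robot and the scene stay as the last step left them, time stands still between calls to the robot, and variables do not carry over. Pictures are saved under pics/ and viewed, at most 10 in all, crops included, and the job is handed in when it is done.

```bash
mkdir -p pics; ls
python3 - <<'E'
from station import manip
import cv2,numpy as np
for n in("scene","top"):
    im=manip.snapshot(n); cv2.imwrite(f"pics/{n}0.png",im[:,:,::-1])
    c=manip.get_calibration(n); print(n,c)
s=manip.sense();print(s['t'],s['tcp_pos'],s['tool_rot'],s['force'])
E
```

```text
pics
scene {'K': array([[451.84781409,   0.        , 317.64065364],
       [  0.        , 451.84781409, 199.48599669],
       [  0.        ,   0.        ,   1.        ]]), 'rvec': array([ 2.09394945,  0.75114144, -0.36024699]), 'tvec': array([-0.39128861, -0.12812922,  1.29866656])}
top {'K': array([[373.92255018,   0.        , 313.36221908],
       [  0.        , 373.92255018, 199.21347441],
       [  0.        ,   0.        ,   1.        ]]), 'rvec': array([ 2.13492624, -2.10447836,  0.19345931]), 'tvec': array([0.02266074, 0.48613978, 1.04512368])}
0.1 [0.16629539 0.60181518 0.23042906] [ 1.34506825e-01  9.90912202e-01 -9.13485870e-04 -2.96299115e-04] [-0.25797258 -0.59224043  0.64052349]
```

View pics/scene0.png

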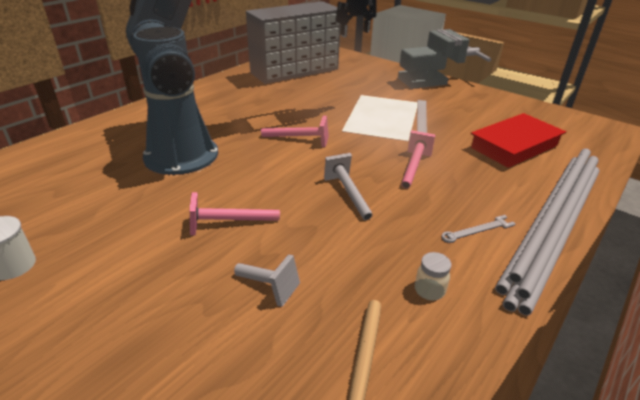

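View pics/top0.png

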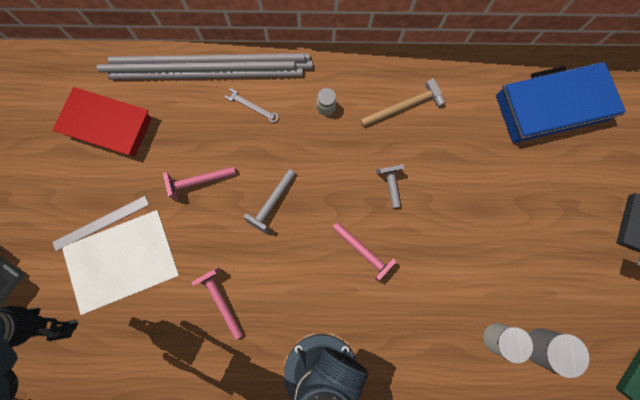

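Candidates for the long leg are three pink look-alikes (top view (200,180), (365,250), (220,305)), which are excluded by colour; a short grey leg at top (393,187); and a grey leg with a longer tube, plate at (258,222) and free end at (292,173). That last one fits. I'll confirm it in a crop and measure it.

```bash
cat > h.py <<'E'
import cv2,numpy as np
from station import manip
def ray(n,uv,z,c=None):
    c=c or manip.get_calibration(n); R=cv2.Rodrigues(c['rvec'])[0]; o=-R.T@c['tvec'].ravel()
    d=R.T@np.linalg.inv(c['K'])@np.array([uv[0],uv[1],1.]); return o+d*(z-o[2])/d[2]
def proj(n,P):
    c=manip.get_calibration(n); return cv2.projectPoints(np.array(P,float).reshape(-1,3),c['rvec'],c['tvec'],c['K'],None)[0].reshape(-1,2)
E
python3 - <<'E'
from h import *
t=cv2.imread('pics/top0.png'); s=cv2.imread('pics/scene0.png')
a=cv2.resize(t[150:250,230:330],(400,400),interpolation=3); b=cv2.resize(s[140:240,300:400],(400,400),interpolation=3)
cv2.imwrite('pics/crop.png',np.hstack([a,b]))
for n,im,(x0,y0,x1,y1) in(('top',t,(235,155,310,240)),('scene',s,(315,145,385,225)),('top',t,(370,155,410,215))):
    c=im[y0:y1,x0:x1]; hsv=cv2.cvtColor(c,cv2.COLOR_BGR2HSV)
    m=((hsv[...,1]<70)).astype(np.uint8)
    k,l,st,_=cv2.connectedComponentsWithStats(m); i=1+np.argmax(st[1:,4]); ys,xs=np.where(l==i)
    p=np.c_[xs+x0,ys+y0].astype(float); print(n,len(p),cv2.minAreaRect(p.astype(np.float32)))
    vx,vy,cx,cy=cv2.fitLine(p.astype(np.float32),2,0,.01,.01).ravel(); q=(p-[cx,cy])@[vx,vy]; e=(p-[cx,cy])@[-vy,vx]
    for lo in np.arange(q.min(),q.max(),5):
        k=(q>=lo)&(q<lo+5); mid=np.array([cx,cy])+(lo+2.5)*np.array([vx,vy])+np.array([-vy,vx])*(e[k].min()+e[k].max())/2
        print(mid.round(1),round(np.ptp(e[k]),1),ray(n,mid,.018).round(4))
E
```

```text
top 706 ((276.0684509277344, 201.95321655273438), (27.63222885131836, 67.9427719116211), 44.341453552246094)
[254.8 224. ] 28.0 [0.414 0.202 0.018]
[256.7 219.2] 25.2 [0.4283 0.1969 0.018 ]
[260.8 216. ] 8.6 [0.4381 0.1851 0.018 ]
[263.7 211.9] 8.4 [0.4505 0.177  0.018 ]
[266.6 207.8] 8.6 [0.463 0.169 0.018]
[269.5 203.8] 8.4 [0.4755 0.1608 0.018 ]
[272.3 199.6] 8.4 [0.4882 0.1529 0.018 ]
[275.1 195.5] 8.6 [0.5009 0.1448 0.018 ]
[278.  191.4] 8.4 [0.5135 0.1365 0.018 ]
[280.8 187.3] 8.4 [0.5264 0.1285 0.018 ]
[283.6 183.1] 8.3 [0.5394 0.1206 0.018 ]
[286.4 179. ] 7.8 [0.5523 0.1125 0.018 ]
[289.2 174.9] 8.1 [0.5652 0.1041 0.018 ]
[292.2 170.8] 7.8 [0.578  0.0956 0.018 ]
scene 1018 ((345.04730224609375, 188.00970458984375), (71.13419342041016, 31.867189407348633), 70.66519165039062)
[331.4 156.7] 14.7 [0.3518 0.2483 0.018 ]
[336.3 159.5] 29.2 [0.3718 0.2449 0.018 ]
[337.4 164.8] 31.7 [0.3905 0.2247 0.018 ]
[337.4 170.6] 29.8 [0.4084 0.201  0.018 ]
[339.5 175.1] 22.0 [0.4262 0.1868 0.018 ]
[345.  177.7] 9.9 [0.4444 0.1864 0.018 ]
[347.4 182.1] 8.7 [0.4613 0.1736 0.018 ]
[349.6 186.6] 9.8 [0.4778 0.1608 0.018 ]
[352.1 190.9] 9.6 [0.4938 0.1493 0.018 ]
[354.9 195. ] 9.8 [0.5096 0.1391 0.018 ]
[357.3 199.4] 9.8 [0.5248 0.1278 0.018 ]
[360.1 203.6] 10.1 [0.5397 0.1179 0.018 ]
[362.6 207.9] 10.1 [0.5542 0.1077 0.018 ]
[365.1 212.2] 9.9 [0.5683 0.0975 0.018 ]
[367.3 216.8] 8.6 [0.5819 0.0863 0.018 ]
top 440 ((389.5, 186.0), (42.0, 27.0), 90.0)
[389.6 168.8] 27.8 [ 0.5883 -0.2002  0.018 ]
[387.9 174.2] 13.2 [ 0.5714 -0.1947  0.018 ]
[391.  178.7] 8.6 [ 0.5574 -0.2037  0.018 ]
[391.9 183.6] 8.2 [ 0.5422 -0.2063  0.018 ]
[392.9 188.5] 8.2 [ 0.5271 -0.2089  0.018 ]
[393.9 193.4] 8.2 [ 0.5121 -0.2115  0.018 ]
[394.7 198.4] 8.2 [ 0.497  -0.2135  0.018 ]
[395.7 203.3] 8.2 [ 0.4821 -0.2161  0.018 ]
[396.8 208.2] 7.1 [ 0.4674 -0.2189  0.018 ]
```

View pics/crop.png

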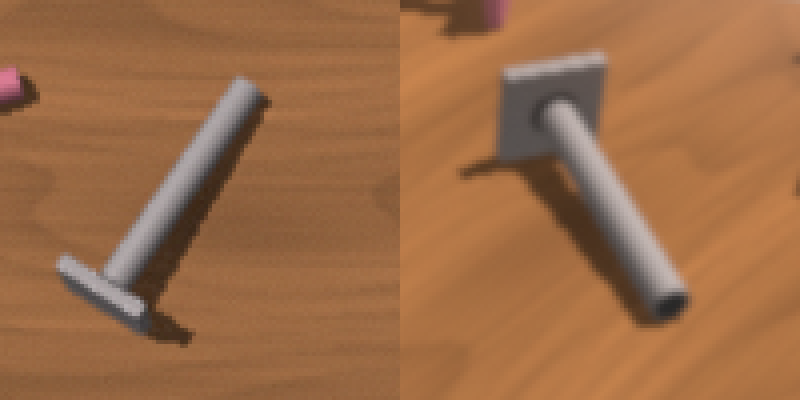

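The crop confirms it: a grey tube about 200 mm long with a plate. In the crop the plate is at left (100,290) and the free end at left (245,85). The heading is about -32.5°, with the free end near (0.582, 0.092). The plan is to grip about 25 mm from the free end with the tool pointing down and yawed -17°.

```bash
python3 -m handwheel '[[36,-45,-5,0,0,-1.7,1],[36,-45,-5,0,0,-1.7,1],[36,-45,-5,0,0,-1.7,1],[36,-45,-5,0,0,-1.7,1],[36,-45,-5,0,0,-1.7,1],[36,-45,-5,0,0,-1.7,1],[36,-45,-5,0,0,-1.7,1],[36,-45,-5,0,0,-1.7,1],[36,-45,-5,0,0,-1.7,1],[36,-45,-5,0,0,-1.7,1]]' 20
python3 -m handwheel '[[18,-23,-10,0,0,0,1],[17,-23,-20,0,0,0,1],[0,0,-20,0,0,0,1],[0,0,0,0,0,0,1],[0,0,0,0,0,0,1],[0,0,0,0,0,0,1],[0,0,0,0,0,0,1],[0,0,0,0,0,0,1],[0,0,0,0,0,0,1],[0,0,0,0,0,0,1]]'
python3 - <<'E'
from h import *
c=manip.get_calibration('wrist'); im=manip.snapshot('wrist'); cv2.imwrite('pics/w1.png',im[:,:,::-1])
print(manip.sense()['tcp_pos'],proj('wrist',[[.582,.092,.013],[.4145,.1986,.036],[.561,.106,.016]]))
E
```

```text
t: 1.35
tcp_pos: [0.5274, 0.1507, 0.1809]
tool_rot: [0.28, 0.96, 0.0, -0.0]
force: [1.5, 0.2, 0.7]
finger_gap: 1.003
gripper_force: 0.0
t: 2.6
tcp_pos: [0.5615, 0.1064, 0.1313]
tool_rot: [0.279, 0.96, 0.0, 0.0]
force: [0.9, -0.6, 0.4]
finger_gap: 1.0
gripper_force: 0.0
[0.56153295 0.10638501 0.13131744] [[316.80346727 222.59555095]
 [316.42533461 -66.13247401]
 [317.41457038 195.48983635]]
```

View pics/w1.png

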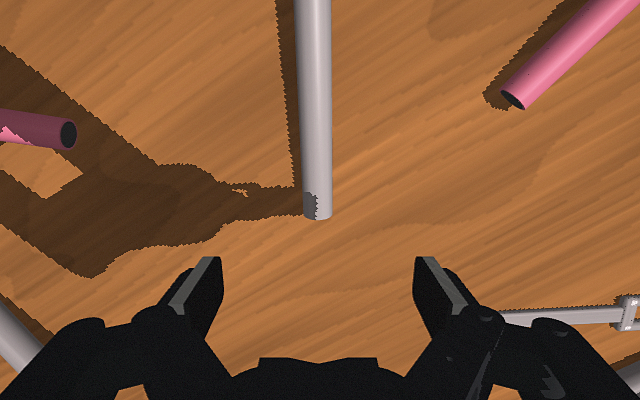

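The wrist view shows the grey tube's free end at (317,215), against a predicted row of 222. It is well centred between the fingers and about 5 mm nearer the foot. I'll shift back 5 mm, descend and close at 20 N.

```bash
python3 -m handwheel '[[-4,3,-30,0,0,0,1],[0,0,-40,0,0,0,1],[0,0,-35,0,0,0,1],[0,0,-20,0,0,0,0.5],[0,0,0,0,0,0,0.2],[0,0,0,0,0,0,0.2],[0,0,0,0,0,0,0.2],[0,0,0,0,0,0,0.2],[0,0,0,0,0,0,0.2],[0,0,0,0,0,0,0.2]]' 20
python3 - <<'E'
import numpy as np
u=np.array([.843,-.537]);a=np.radians(np.r_[-7,np.arange(0,91,5)]);L=.175
s=L*np.cos(a)-.035*np.sin(a);z=L*np.sin(a)+.035*np.cos(a)
for i in range(1,len(a)):print(round(np.degrees(a[i])),(np.r_[(s[i]-s[i-1])*u,z[i]-z[i-1]]*1000).round(1), (np.r_[(s[i]-s[0])*u,z[i]-z[0]]*1000).round(0))
E
```

```text
t: 3.9
tcp_pos: [0.5583, 0.1092, 0.0072]
tool_rot: [0.279, 0.96, 0.0, 0.001]
force: [-0.2, -2.7, 6.4]
finger_gap: 0.284
gripper_force: 21.4
0 [-2.5  1.6 21.6] [-2.  2. 22.]
5 [-3.1  2.  15.1] [-6.  4. 37.]
10 [-4.2  2.7 14.7] [-10.   6.  51.]
15 [-5.3  3.4 14.2] [-15.  10.  66.]
20 [-6.3  4.  13.6] [-21.  14.  79.]
25 [-7.3  4.7 12.9] [-29.  18.  92.]
30 [-8.2  5.2 12.1] [-37.  24. 104.]
35 [-9.1  5.8 11.2] [-46.  29. 116.]
40 [-9.9  6.3 10.3] [-56.  36. 126.]
45 [-10.6   6.7   9.2] [-67.  42. 135.]
50 [-11.2   7.2   8.1] [-78.  50. 143.]
55 [-11.8   7.5   6.9] [-90.  57. 150.]
60 [-12.2   7.8   5.6] [-102.   65.  156.]
65 [-12.6   8.    4.3] [-114.   73.  160.]
70 [-12.9   8.2   3. ] [-127.   81.  163.]
75 [-13.    8.3   1.7] [-140.   89.  165.]
80 [-13.1   8.4   0.3] [-153.   98.  165.]
85 [-13.1   8.3  -1. ] [-167.  106.  164.]
90 [-13.    8.3  -2.4] [-180.  114.  162.]
```

```bash
python3 -m handwheel '[[-1,1,11,0,0,0,0.2],[-1,1,11,0,0,0,0.2],[-3,2,15,0,0,0,0.2],[-4,3,14.5,0,0,0,0.2],[-5.5,3.5,14,0,0,0,0.2],[-6.5,4,13.5,0,0,0,0.2],[-7,4.5,13,0,0,0,0.2],[-8,5,12,0,0,0,0.2],[0,0,0,0,0,0,0.2],[0,0,0,0,0,0,0.2]]' 20
python3 - <<'E'
from h import *
s=cv2.resize(manip.snapshot('scene')[100:250,280:440,::-1],None,fx=3,fy=3,interpolation=2)
w=cv2.resize(manip.snapshot('wrist')[:,:,::-1],(320,200)); o=np.zeros((450,800,3),np.uint8);o[:,:480]=s;o[:200,480:]=w;cv2.imwrite('pics/l1.png',o)
E
```

```text
t: 5.15
tcp_pos: [0.5217, 0.1334, 0.1103]
tool_rot: [0.279, 0.96, 0.0, 0.0]
force: [-2.0, 0.5, -1.2]
finger_gap: 0.278
gripper_force: 19.9
```

View pics/l1.png

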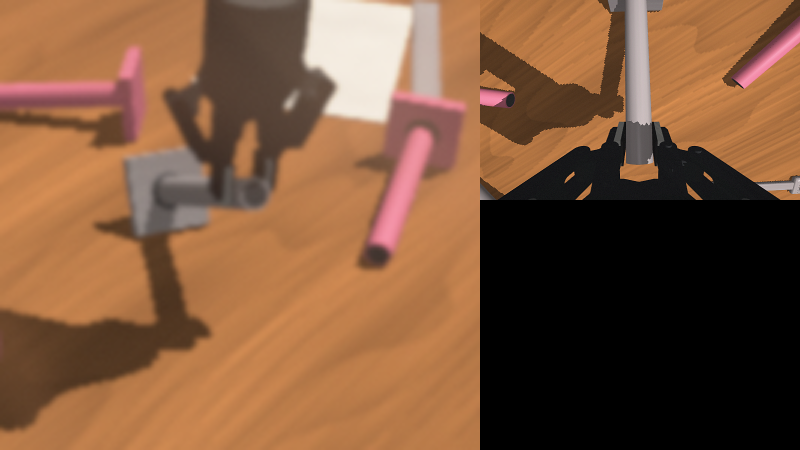

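The scene crop shows the leg raised about 30° and swivelling in the fingers at (245,190), with the plate still on the bench at (165,195). I'll continue along the arc to about 80°.

```bash
python3 -m handwheel '[[-9,6,11.5,0,0,0,0.2],[-10,6,10.5,0,0,0,0.2],[-10.5,6.5,9,0,0,0,0.2],[-11,7,8,0,0,0,0.2],[-12,7.5,7,0,0,0,0.2],[-12,8,5.5,0,0,0,0.2],[-12.5,8,4,0,0,0,0.2],[-13,8,3,0,0,0,0.2],[-13,8,1.5,0,0,0,0.2],[0,0,0,0,0,0,0.2]]' 20
python3 - <<'E'
from h import *
s=cv2.resize(manip.snapshot('scene')[60:210,250:410,::-1],None,fx=3,fy=3,interpolation=2)
w=cv2.resize(manip.snapshot('wrist')[:,:,::-1],(320,200)); t=cv2.resize(manip.snapshot('top')[150:275,160:320,::-1],(320,250));o=np.zeros((450,800,3),np.uint8);o[:,:480]=s;o[:200,480:]=w;o[200:,480:]=t;cv2.imwrite('pics/l2.png',o)
E
```

```text
t: 6.5
tcp_pos: [0.4175, 0.1991, 0.1713]
tool_rot: [0.279, 0.96, 0.0, 0.0]
force: [-0.5, -3.1, 6.3]
finger_gap: 0.28
gripper_force: 19.5
```

View pics/l2.png

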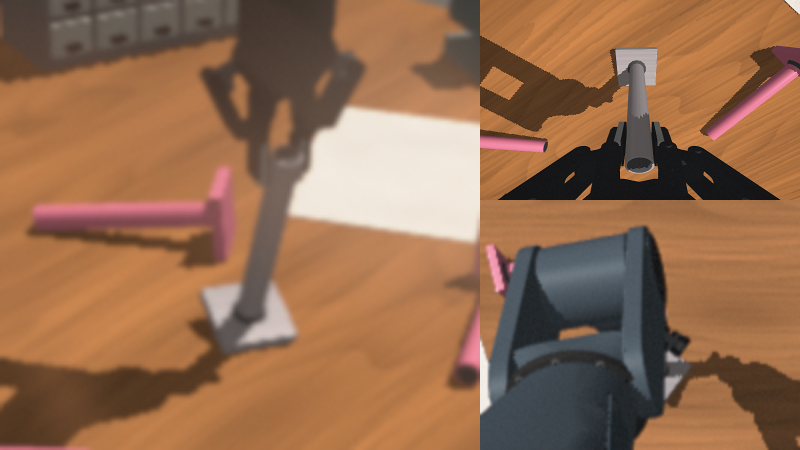

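The leg is at about 75°, with the plate's edge still on the bench at (250,320). I'll finish the last 15°.

```bash
python3 -m handwheel '[[-6.5,4,0,0,0,0,0.2],[-6.5,4,0,0,0,0,0.2],[-6.5,4,-0.5,0,0,0,0.2],[-6.5,4,-0.5,0,0,0,0.2],[-5,3.5,-0.5,0,0,0,0.2],[-4,3,-0.5,0,0,0,0.2],[-3,2,-0.5,0,0,0,0.2],[0,0,0,0,0,0,0.2],[0,0,0,0,0,0,0.2],[0,0,0,0,0,0,0.2]]' 20
python3 - <<'E'
from h import *
s=cv2.resize(manip.snapshot('scene')[60:210,250:410,::-1],None,fx=3,fy=3,interpolation=2)
w=cv2.resize(manip.snapshot('wrist')[:,:,::-1],(320,200));o=np.zeros((450,800,3),np.uint8);o[:,:480]=s;o[:200,480:]=w;cv2.imwrite('pics/l3.png',o)
E
```

```text
t: 7.9
tcp_pos: [0.379, 0.2232, 0.1682]
tool_rot: [0.28, 0.96, -0.0, -0.001]
force: [-1.3, -1.4, 8.0]
finger_gap: 0.275
gripper_force: 19.1
```

View pics/l3.png

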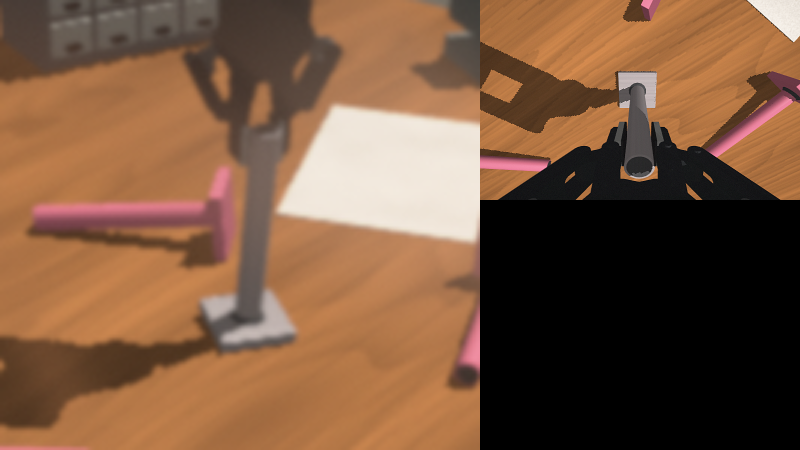

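The leg is within a few degrees of upright, with the plate at (250,320) almost flat. I'll release it to settle, then retreat straight up.

```bash
python3 -m handwheel '[[0,0,0,0,0,0,0.4],[0,0,0,0,0,0,0.6],[0,0,0,0,0,0,0.8],[0,0,0,0,0,0,1],[0,0,0,0,0,0,1],[0,0,0,0,0,0,1],[0,0,20,0,0,0,1],[0,0,30,0,0,0,1],[0,0,30,0,0,0,1],[0,0,30,0,0,0,1]]' 20
python3 -m handwheel '[[30,-20,20,0,0,0,1],[30,-20,0,0,0,0,1],[30,-20,0,0,0,0,1],[30,-20,0,0,0,0,1],[0,0,0,0,0,0,1],[0,0,0,0,0,0,1],[0,0,0,0,0,0,1],[0,0,0,0,0,0,1],[0,0,0,0,0,0,1],[0,0,0,0,0,0,1]]'
python3 - <<'E'
from h import *
s=manip.snapshot('scene')[:,:,::-1];cv2.imwrite('pics/f.png',s)
E
```

```text
t: 9.25
tcp_pos: [0.3803, 0.2228, 0.2787]
tool_rot: [0.28, 0.96, -0.0, -0.0]
force: [0.5, -0.0, -0.5]
finger_gap: 1.003
gripper_force: 0.0
t: 10.5
tcp_pos: [0.5004, 0.1431, 0.2979]
tool_rot: [0.279, 0.96, 0.0, 0.0]
force: [-0.1, 0.1, -0.2]
finger_gap: 1.001
gripper_force: 0.0
```

View pics/f.png

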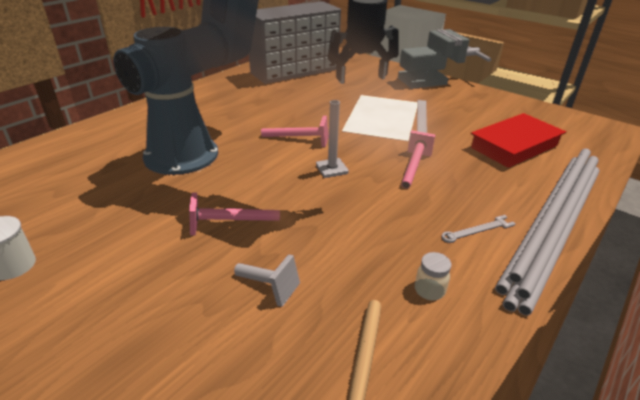

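The leg stands upright on its plate at (333,168). The short leg (270,277) and jar (434,277) haven't moved, and the robot is clear.

```bash
python3 -c "
from station import manip
print(manip.sign_off())"
```

```text
the job is handed in; nothing more can be done
None
```

The longer leg stands upright on its foot plate where it lay, pivoted up without being lifted off the bench; the short leg and jar are untouched, and the job was handed in at about 10.5 s.

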